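Let the larger lacquer ball out of its run

TASK

Two ball runs with rocking levers stand on the shop counter. Find the run that holds the larger ball, press its lever's rubber pad down to lift the gate and keep it down until that ball lies in the tray at the bottom; then let the lever come back so the gate shuts. Only press the pad: do not touch the balls, and leave the run with the smaller ball and everything else on the counter alone.

Things in the scene. Friction and masses are not known exactly. Their poses are not given: they have to be found in the camera images.
- big_pad (a point): black rubber press pad 32 x 32 x 11 mm, on the robot-side end of the big-ball lever, 110 mm from the pivot. Origin: centre of its top face, 145 mm above the counter at rest; x along the lever to the gate, z up at rest. Fully down it is about 49 mm lower and 4 mm nearer the gate. Spring: 2 N at rest, 5 to 6 N fully down, then a solid stop. Nothing fixed below it down to 12 mm above the counter.
- big_lever (a joint): rocking lever of the big-ball run: 0 at rest (gate shut), grows as the pad is pressed, 0.45 rad at its stop (gate fully up). The ball gets through from about 0.32 rad on, best at 0.4 or more, and needs about a second to roll down. It springs back to 0 by itself when let go.
- big_ball_center (a point): centre of the larger red lacquered wooden ball, 44 mm in diameter, at first resting against the uphill (+y) side of its run's shut gate
- big_unit: fixed wooden stand of the larger ball. Origin: on the counter below the lever pivot (130 mm up; all in mm); x along the lever to the gate, z up; highest fixed part 146. Ball run at x = 120, 54 wide, sloping 8 deg down to -y: floor 70 high at the aluminium gate (y = 0); tray from y = -95 to -165, its floor 15 lower (a 44 mm ball lies there with its centre near y = -142, z = 57)
- small_pad (a point): black rubber press pad 32 x 32 x 11 mm, on the robot-side end of the small-ball lever, 110 mm from the pivot. Origin: centre of its top face, 145 mm above the counter at rest; x along the lever to the gate, z up at rest. Fully down it is about 49 mm lower and 4 mm nearer the gate. Spring: 2 N at rest, 5 to 6 N fully down, then a solid stop. Nothing fixed below it down to 12 mm above the counter.
- small_lever (a joint): rocking lever of the small-ball run: 0 at rest (gate shut), grows as the pad is pressed, 0.45 rad at its stop (gate fully up). It springs back to 0 by itself when let go.
- small_ball_center (a point): centre of the smaller red lacquered wooden ball, 28 mm in diameter, at first resting against the uphill (+y) side of its run's shut gate
- small_unit: fixed wooden stand of the smaller ball. Origin: on the counter below the lever pivot (130 mm up; all in mm); x along the lever to the gate, z up; highest fixed part 146. Ball run at x = 120, 54 wide, sloping 8 deg down to -y: floor 70 high at the aluminium gate (y = 0); tray from y = -95 to -165, its floor 15 lower (a 28 mm ball lies there with its centre near y = -149, z = 48)
- jar_mid: bystander: green lidded jar, 72 mm across, 78 mm high, between the two ball runs on the robot's side; origin: centre of its underside
- jar_left: bystander: orange lidded jar, 84 mm across, 90 mm high, left of the left-hand run; origin: centre of its underside
- jar_right: bystander: yellow lidded jar, 68 mm across, 72 mm high, right of the right-hand pad; origin: centre of its underside
- cup: bystander: cup, 72 mm across, 85 mm high, at the left; origin: centre of its underside
- jar_small: bystander: black lidded jar, 60 mm across, 66 mm high, between the two ball runs on the robot's side; origin: centre of its underside
- gift_box: bystander: red box 90 x 120 x 50 mm, at the right; origin: centre of its underside
- brush: bystander: dusting brush lying on the counter at the right; origin: centre of its underside
- big_ball: the larger ball itself (its origin turns as it rolls: use big_ball_center)
- small_ball: the smaller ball itself (use small_ball_center)
There are look-alikes about, which are no part of the job. What is shaped like the big_ball but pink or turquoise is not meant.

How it is judged (in metres and radians):
On the way, in this order (a step that is already met when the one before it is completed fails the run):
1. the larger ball's lever is being pressed at its pad (value of joint big_lever above 0.1 rad and contact force between the fingers and big_lever_c3 above 0.5 N), for 0.05 s.
2. the larger ball lies in its tray while the lever is still held down (all of step 1 and y of big_ball_center in the frame of big_unit between -0.175 and -0.105 m and x of big_ball_center in the frame of big_unit between 0.085 and 0.155 m and z of big_ball_center in the frame of big_unit between 0.03 and 0.075 m), for 0.1 s.
At the end, for the whole second after the job is handed in: The larger ball rests (under 0.05 m/s) in the tray of its run, both levers are back within 0.05 rad of rest (gates shut), and the smaller ball still lies behind its shut gate (y of big_ball_center in the frame of big_unit between -0.175 and -0.105 m and x of big_ball_center in the frame of big_unit between 0.085 and 0.155 m and z of big_ball_center in the frame of big_unit between 0.03 and 0.075 m and linear speed of big_ball below 0.05 m/s and value of joint each of big_lever, small_lever below 0.05 rad and y of small_ball_center in the frame of small_unit between 0.005 and 0.05 m and x of small_ball_center in the frame of small_unit between 0.085 and 0.155 m); the robot touches nothing.
It fails at once if the smaller ball's lever is moved more than 0.08 rad (value of joint small_lever above 0.08 rad).
It fails at once if a ball is touched by the robot (contact force between any of the fingers, the arm and big_ball above 0.2 N or contact force between any of the fingers, the arm and small_ball above 0.2 N).
It fails at once if a ball is lifted out of its run (z of big_ball_center in the frame of big_unit above 0.13 m or z of small_ball_center in the frame of small_unit above 0.12 m).
It fails at once if a bystander is moved by more than 20 mm or tipped (distance of any of jar_mid, jar_left, jar_right, cup, jar_small, gift_box, brush from where it was at the start of the episode above 0.02 m or angle between any of jar_mid, jar_left, jar_right, cup, jar_small, gift_box's own z axis and vertical above 0.3 rad).
It also fails if it takes over 32 s, if anything falls off the work surface, if the arm or the gripper's body presses on something with over 40 N, if the wrist force passes 120 N, or if a joint passes its speed limit or range.

ROBOT

A 6-joint arm with a two-finger parallel gripper is mounted at the origin on the work surface. World frame = base frame: x ahead of the robot, y to its left, z up, the work surface at z = 0. Lengths are in mm, angles in rad, forces in N, time in s.
With the tool pointing down it reaches from about 375 to 975 mm from the base axis. Payload 3.8 kg.
Tool frame: the origin (TCP) lies at the very end of the fingers, on their centre line; the grasp point (between the pads) lies 19 mm behind it (robot.tcp_to_grasp is the distance from the TCP to the grasp point, in mm); z points along the fingers, y is the direction in which the jaws open and shut (so a half turn about z gives the same grasp; the last joint's range is limited). The gripper opens to 85 mm and grips with 20 to 120 N. Pads are 22 mm wide; open, the fingers measure 114 mm over their backs; the gripper's body (76 mm by 85 mm) begins 54 mm behind the grasp point. The pads swing forward as they close: fully open they stand 13 mm farther back than shut.
Start: joints at [1.159, 0.264, 1.604, -0, 1.274, -0.037], TCP at [247.106, 628.137, 197.58] pointing down, gripper open.
Joint ranges: [-2.63, 2.63], [-0.94, 2.18], [0.31, 2.57], [-1.31, 4.45], [0, 2.66], [-2.55, 2.55]. Speed limits (rad/s): [2.57, 2.57, 3.14, 3.14, 3.14, 3.14].

INTERFACE

Orientations are given as a unit quaternion [x, y, z, w].
In Python, from rig import robot gives the robot as it stands.
- The arm moves only by the tool servo_tool, never from a script. Its argument "moves" is a list of rows, each an object with "grip": the finger opening in mm, from 0 to 85.4; "offset": the shift along the world's x, y, z in mm, a list of three; "delta_rot": the turn, a rotation vector about the world's x, y, z in rad, a list of three. A call has 1 to 20 rows; each row is the pose to reach, as a shift and turn from the pose commanded when the call began; what a row does not reach only later rows make up. A row lasts 1/12 s, in which the tool goes at most 41.7 mm and 7.16 degrees, less where a joint would pass 70% of its speed; a pose out of reach is approached as far as the arm can. A call with a gripper value outside its range is refused whole. The fingers move at their own pace and stop on an object; the grip force is fixed at half the most. Time passes only in rows, so rows that repeat a pose let the fingers close. It gives the time, the measured TCP pose, the force and the opening at its end, in the units of the state.
- robot.state(): the state, without advancing time (a new reading comes with each control period).
- robot.camera(name): name is "side" or "top" or "wrist"; returns a dict with "image" (480x640x3 uint8, red, green, blue), "depth" (480x640 float32, mm along the optical axis (not along the pixel's ray), 0 where there is no reading), "intrinsics" (3x3 intrinsics, pixels), "rvec" (rotation vector, rad) and "tvec" (3), from world to camera coordinates, as OpenCV has them. Camera axes: x right, y down, z forward; pixel columns grow to the right and rows downward; lengths in mm; the calibration is good to about 2 mm. A picture is of the moment at which its call begins.
- robot.close_job(): hands the job in, once; it reports no verdict.
Trained networks look in the newest picture that a camera, given by its name, has taken for a name from the list of things; names that differ only in an ending like _2 or _b are one class to them, and where a whole thing is asked for, a point or a joint stands for the part that bears it (a point fixed in the world has none). Each returns a list of dicts, best first, with "conf" (0 to 1); they miss things now and then, are a little off and sometimes report something else, mostly with a low value. They report only what shows in the picture. A call takes as long as a camera call. They do not tell look-alikes from the thing itself.
- robot.cut_out(label, camera): "pixels" (480x640 bool, what is visible of it) and "pixel" ([column, row] in pixels, amid what is visible of it).
The state is a dict: "t": time; "joint_pos": joint angles; "joint_velocities": joint speeds; "joint_efforts": joint torques, N m; "position": TCP position; "tcp_rot": TCP orientation; "wrist_force": force on the tool from outside, world axes, zero at the start; "moment": the same for the moment, N m; "width": opening from 0.0 (shut) to 1.0 (fully open).
Only numpy, scipy, OpenCV 4.12 (cv2) and the standard library are available. Lean on these libraries where they do the work, as an engineer would, in place of code of your own. Each camera call takes 0.05 s, during which the arm holds its last target. There are 200 camera calls.

## Working session

There is one attempt and no reset: what is moved stays moved. The work goes in short steps, Python scripts to look and compute and a tool call to move; the robot and the scene stay as the last step left them, time stands still between calls to the robot, and variables do not carry over. Pictures are saved under pics/ and viewed, about 8 in all and at most 12, crops included, and the job is handed in when it is done.

Besides the shell and the picture viewer there is one more tool, called after ">>>" in YAML: its name, and indented under it one key for each argument. servo_tool: Moves the arm, as the interface text tells. Its arguments: {"type":"object","properties":{"moves":{"type":"array"}},"required":["moves"]}

```bash
mkdir -p pics; cat > h.py <<'E'
import numpy as np,cv2
from rig import robot
def world(c,mask):
    v,u=np.nonzero(mask&(c["depth"]>0)); d=c["depth"][v,u]
    K=c["intrinsics"];R=cv2.Rodrigues(np.array(c["rvec"],float))[0]
    p=np.stack([(u-K[0,2])/K[0,0]*d,(v-K[1,2])/K[1,1]*d,d],1)
    return (p-np.array(c["tvec"]).ravel())@R, u, v
E
python3 - <<'E'
from h import *
for n in ["top","side"]:
    c=robot.camera(n); cv2.imwrite(f"pics/{n}0.png",c["image"][:,:,::-1])
    for l in ["big_pad","small_pad","big_ball","small_ball","big_unit","small_unit"]:
        for r in robot.cut_out(l,n)[:3]:
            p,u,v=world(c,r["pixels"])
            if len(p): print(n,l,round(r["conf"],2),np.array(r["pixel"]).round(),len(p),np.median(p,0).round(),np.percentile(p,2,0).round(),np.percentile(p,98,0).round())
print(robot.state()["position"],robot.state()["t"])
E
```

```text
top big_pad 0.84 [220. 232.] 731 [608. 242. 135.] [493. 217.  87.] [743. 271. 149.]
top small_pad 0.59 [371. 246.] 685 [ 565. -141.  135.] [ 452. -156.  112.] [ 699. -118.  148.]
top big_ball 0.73 [171. 178.] 188 [755. 401.  36.] [739. 384.  17.] [772. 423.  46.]
top big_ball 0.69 [266. 150.] 160 [834. 133.  38.] [819. 117.  25.] [851. 152.  47.]
top big_ball 0.51 [218. 182.] 193 [735. 248. 111.] [716. 231.  75.] [761. 267. 122.]
top small_ball 0.59 [219. 184.] 192 [735. 248. 111.] [716. 230.  75.] [755. 273. 125.]
top small_ball 0.46 [161. 292.] 729 [454. 421.  69.] [419. 391.  40.] [489. 462.  88.]
top small_ball 0.39 [366. 195.] 86 [ 694. -133.   97.] [ 683. -146.   76.] [ 708. -123.  105.]
top big_unit 0.68 [498. 325.] 891 [ 343. -478.   17.] [ 279. -541.   -1.] [ 444. -431.   25.]
top big_unit 0.67 [324. 272.] 414 [497. -17.  48.] [469. -45.  -2.] [524.  10.  65.]
top big_unit 0.59 [239. 202.] 4347 [688. 217.  57.] [506.  58.   2.] [760. 281. 146.]
top small_unit 0.75 [377. 210.] 4223 [ 658. -158.   58.] [ 470. -317.    5.] [720. -93. 145.]
top small_unit 0.16 [365. 195.] 58 [ 6
[... 480 characters left out ...]
71. 155.  43.]
side big_ball 0.67 [237. 326.] 325 [731. 255. 107.] [716. 235.  83.] [752. 267. 117.]
side big_ball 0.65 [210. 406.] 375 [754. 412.  35.] [738. 391.  15.] [776. 425.  45.]
side small_ball 0.41 [299. 218.] 56 [ 694. -129.   94.] [ 684. -142.   84.] [ 703. -123.  100.]
side big_unit 0.71 [277. 333.] 7553 [681. 237.  41.] [510.  55.  -1.] [766. 286. 144.]
side big_unit 0.62 [340. 209.] 800 [ 597. -144.  131.] [ 453. -288.   -2.] [ 712. -117.  145.]
side small_unit 0.98 [322. 226.] 4563 [ 650. -139.   48.] [ 470. -321.    1.] [727. -89. 143.]
side small_unit 0.63 [302. 217.] 66 [ 693. -128.   93.] [ 684. -142.   83.] [ 703. -122.  100.]
[247.13012377 628.13256741 197.61390955] 0.7
```

View pics/top0.png

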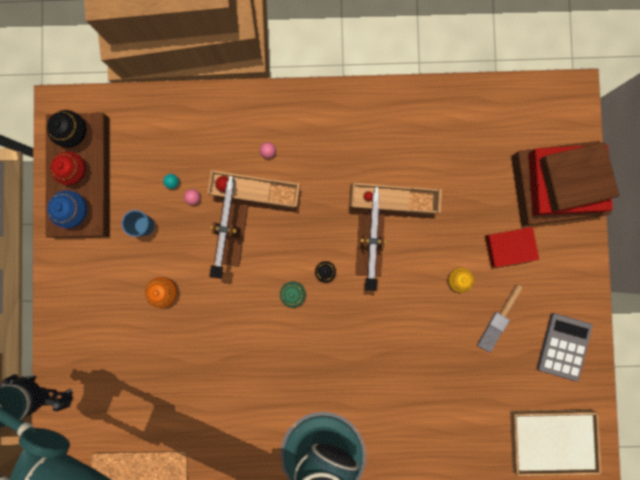

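View pics/side0.png

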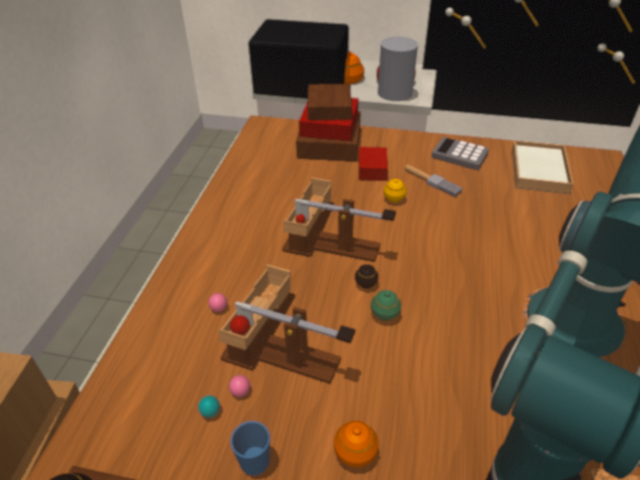

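The left-hand run holds the larger red ball (top view 223,184, about 45 mm across, against about 25 mm at 368,196 on the right). Its black pad is near (216,271) in the top view and (346,334) in the side view. Next I locate that pad.

```bash
python3 - <<'E'
from h import *
for n in ["top","side"]:
    c=robot.camera(n)
    p,u,v=world(c,np.ones((480,640),bool)); g=c["image"][v,u].max(1)
    s=(g<60)&(p[:,2]>125)&(p[:,2]<155)&(abs(p[:,0]-500)<45)&(abs(p[:,1]-255)<50)
    q=p[s]; print(n,len(q),np.median(q,0).round(1),q.min(0).round(),q.max(0).round())
    r=max([r for r in robot.cut_out("big_pad",n)],key=lambda r:world(c,r["pixels"])[0][:,2].ptp() if 0 else (abs(np.median(world(c,r["pixels"])[0],0)[0]-610)<30))
    p,u,v=world(c,r["pixels"]); s=(p[:,2]>120)&(p[:,0]>530)
    d=cv2.fitLine(p[s][:,:2].astype(np.float32),cv2.DIST_HUBER,0,.01,.01).ravel(); print("line",d.round(3))
print(robot.state()["tcp_rot"],robot.state()["width"])
E
```

```text
top 109 [504.1 256.8 144.7] [491. 243. 138.] [519. 270. 151.]
line [ 9.86000e-01 -1.64000e-01  6.38218e+02  2.36902e+02]
side 154 [504.3 263.3 143.8] [490. 247. 138.] [519. 277. 148.]
line [ 9.87000e-01 -1.62000e-01  6.41612e+02  2.38548e+02]
[1.86300299e-01 9.82492848e-01 4.02315079e-05 1.20083503e-05] 1.0004147394083946
```

>>> servo_tool:
  moves:
    - {"grip":0,"offset":[26,-37,5],"delta_rot":[0,0,0]}
    - {"grip":0,"offset":[50,-72,5],"delta_rot":[0,0,0]}
    - {"grip":0,"offset":[73,-105,5],"delta_rot":[0,0,0]}
    - {"grip":0,"offset":[96,-138,5],"delta_rot":[0,0,0]}
    - {"grip":0,"offset":[119,-171,5],"delta_rot":[0,0,0]}
    - {"grip":0,"offset":[142,-204,5],"delta_rot":[0,0,0]}
    - {"grip":0,"offset":[165,-237,5],"delta_rot":[0,0,0]}
    - {"grip":0,"offset":[188,-270,5],"delta_rot":[0,0,0]}
    - {"grip":0,"offset":[211,-303,5],"delta_rot":[0,0,0]}
    - {"grip":0,"offset":[234,-336,5],"delta_rot":[0,0,0]}
    - {"grip":0,"offset":[248,-356,5],"delta_rot":[0,0,0]}
    - {"grip":0,"offset":[257,-368,5],"delta_rot":[0,0,0]}
    - {"grip":0,"offset":[257,-368,5],"delta_rot":[0,0,0]}
    - {"grip":0,"offset":[257,-368,5],"delta_rot":[0,0,0]}
    - {"grip":0,"offset":[257,-368,5],"delta_rot":[0,0,0]}

```text
t: 2.15
position: [503.7, 260.7, 202.6]
tcp_rot: [0.186, 0.982, 0.0, -0.0]
wrist_force: [-0.7, 0.8, 0.1]
width: -0.0
```

```bash
python3 - <<'E'
from h import *
a=robot.camera("wrist");b=robot.camera("side")
cv2.imwrite("pics/w1.png",a["image"][:,:,::-1])
cv2.imwrite("pics/s1.png",cv2.resize(b["image"][200:440,160:480,::-1],(800,600)))
p,u,v=world(a,np.ones((480,640),bool)); g=a["image"][v,u].max(1)
s=(g<60)&(p[:,2]>139)&(p[:,2]<152)&(abs(p[:,0]-500)<45)&(abs(p[:,1]-258)<40)
q=p[s]
if len(q): print(len(q),np.median(q,0).round(1),np.percentile(q,2,0).round(),np.percentile(q,98,0).round())
s=robot.state();print(s["position"],s["t"],s["wrist_force"])
E
```

```text
1707 [503.7 259.7 145.3] [489. 244. 141.] [520. 275. 147.]
[503.46131322 261.12993004 202.59385232] 2.25 [ 0.26984618 -0.52204222  0.11199873]
```

View pics/w1.png

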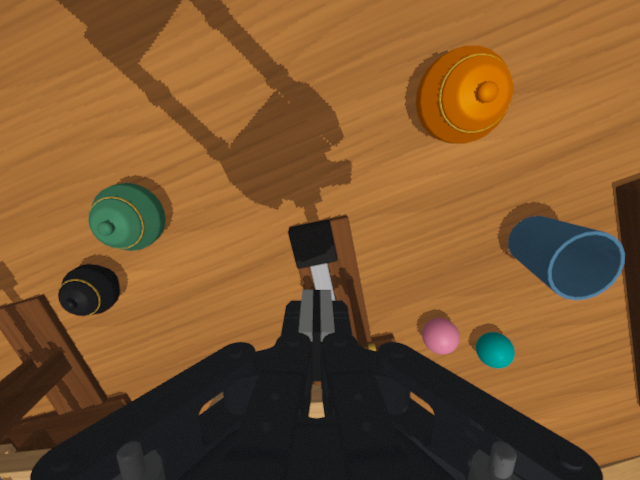

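View pics/s1.png

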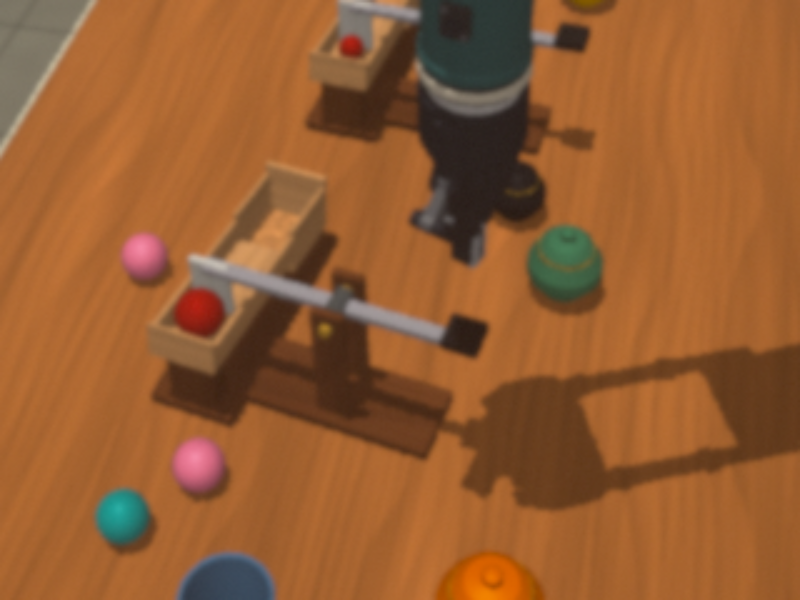

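>>> servo_tool:
  moves:
    - {"grip":0,"offset":[0,0,-30],"delta_rot":[0,0,0]}
    - {"grip":0,"offset":[0,0,-48],"delta_rot":[0,0,0]}
    - {"grip":0,"offset":[0,0,-60],"delta_rot":[0,0,0]}
    - {"grip":0,"offset":[1,0,-70],"delta_rot":[0,0,0]}
    - {"grip":0,"offset":[2,0,-80],"delta_rot":[0,0,0]}
    - {"grip":0,"offset":[3,-1,-90],"delta_rot":[0,0,0]}
    - {"grip":0,"offset":[4,-1,-96],"delta_rot":[0,0,0]}
    - {"grip":0,"offset":[4,-1,-99],"delta_rot":[0,0,0]}
    - {"grip":0,"offset":[4,-1,-99],"delta_rot":[0,0,0]}

```text
t: 3.0
position: [507.9, 259.4, 103.4]
tcp_rot: [0.186, 0.982, 0.0, -0.0]
wrist_force: [-2.8, 0.2, 2.8]
width: 0.0
```

```bash
python3 - <<'E'
from h import *
b=robot.camera("side")
cv2.imwrite("pics/s2.png",cv2.resize(b["image"][200:440,160:480,::-1],(800,600)))
s=robot.state();print(s["position"],s["t"],s["wrist_force"])
E
```

```text
[508.08986651 259.34399344 103.91190504] 3.05 [-1.28276086  0.40945936  3.6914846 ]
```

View pics/s2.png

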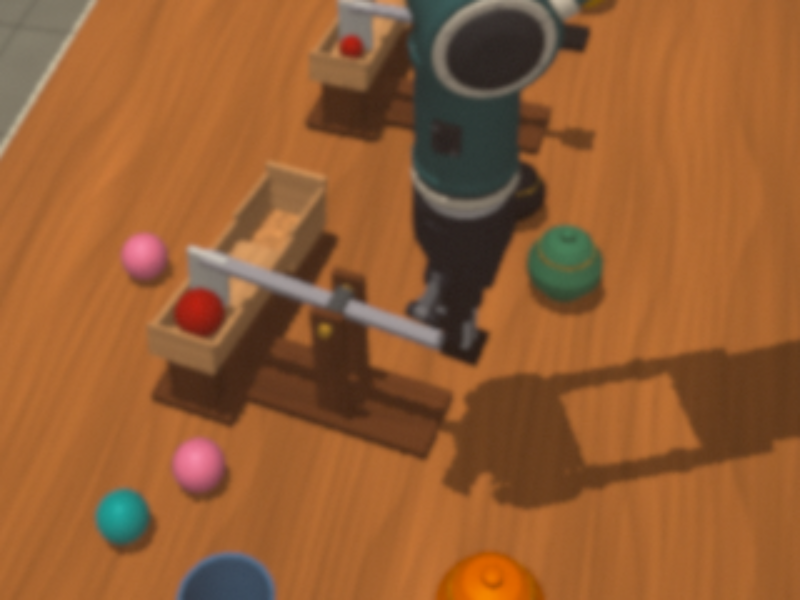

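The picture shows the lever pressed only part-way: pad near (465,345), gate near (208,270), ball still behind the gate. I take another reading to check the lever angle.

```bash
cat >> h.py <<'E'
def lever(n="side"):
    c=robot.camera(n); p,u,v=world(c,np.ones((480,640),bool)); im=c["image"][v,u].astype(int)
    d=np.array([.986,-.163]); q=p[:,:2]-[503.7,259.7]; a=q@d; l=q@[.163,.986]
    s=(abs(l)<9)&(a>30)&(a<215)&(p[:,2]>90)&(im.min(1)>100)&(np.ptp(im,axis=1)<40)
    print("lever",s.sum(),np.polyfit(a[s],p[s][:,2],1).round(3))
    s=(im[:,0]>110)&(im[:,1]<45)&(im[:,2]<45)&(abs(a-230)<50)&(l>-200)&(l<80)&(p[:,2]>30)
    print("ball along/lat/z",s.sum(),a[s].mean().round()-110 if s.any() else 0,l[s].mean().round(),p[s][:,2].max().round())
    t=robot.state();print(np.round(t["position"],1),t["t"],np.round(t["wrist_force"],1)); return c
E
python3 - <<'E'
from h import *
b=lever("side"); lever("top")
cv2.imwrite("pics/s3.png",cv2.resize(b["image"][200:440,160:480,::-1],(800,600)))
E
```

```text
lever 510 [6.40000e-02 1.25221e+02]
ball along/lat/z 229 116.0 33.0 120.0
[508.3 259.3 104.2] 3.1 [-3.3  0.3  2.7]
lever 383 [7.50000e-02 1.24295e+02]
ball along/lat/z 100 120.0 25.0 124.0
[508.4 259.3 104.4] 3.15 [-2.8  1.   3.4]
```

View pics/s3.png

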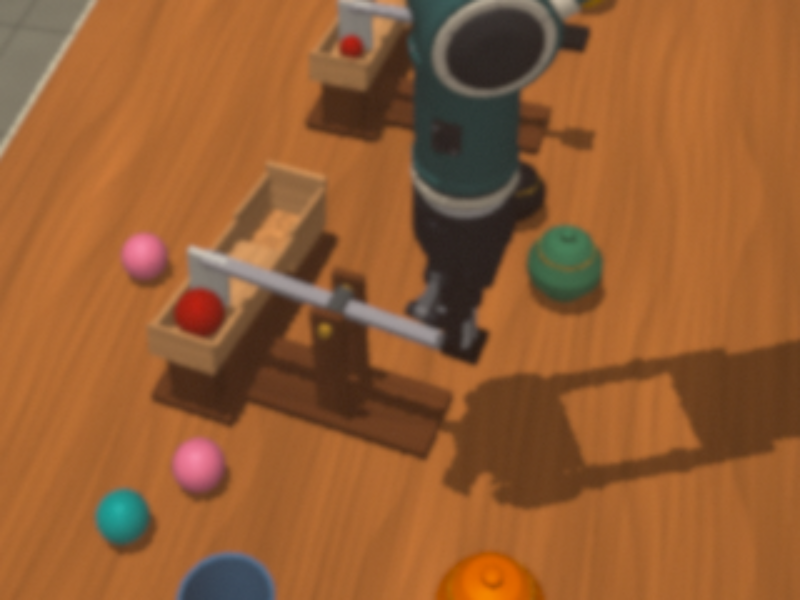

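Lever slope is only about 0.07 rad although the TCP reads 104 mm. I check whether the fingertip really is where the state says.

```bash
python3 - <<'E'
from h import *
b=robot.camera("side");a=robot.camera("wrist");t=robot.camera("top")
def pj(c,P): return cv2.projectPoints(np.array([P],float),np.array(c["rvec"],float),np.array(c["tvec"],float),np.array(c["intrinsics"],float),None)[0].ravel().round(1)
print("hover TCP in side",pj(b,[503.6,260.9,202.6]),"seen ~347,303; pad",pj(b,[503.7,259.7,145]))
P=robot.state()["position"]; print(P,"now side",pj(b,P),"wrist",pj(a,P))
im=np.hstack([cv2.resize(b["image"][280:380,300:380,::-1],(400,500)),cv2.resize(a["image"][180:380,240:400,::-1],(400,500))])
cv2.imwrite("pics/c4.png",im)
E
```

```text
hover TCP in side [346.3 313.8] seen ~347,303; pad [345.8 332.2]
[508.40611698 259.27241335 104.3078297 ] now side [343.1 344.3] wrist [313.1 276.2]
```

View pics/c4.png

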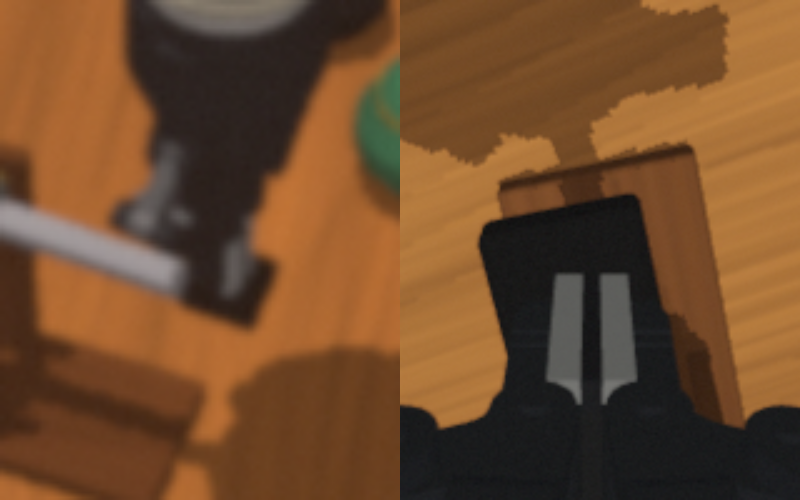

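The real fingertips sit about 30 mm above the reported TCP, and they are on the pad (wrist view about 316,289). So the lever is only about 0.1 rad down and I need to press further.

>>> servo_tool:
  moves:
    - {"grip":0,"offset":[1,0,-8],"delta_rot":[0,0,0]}
    - {"grip":0,"offset":[1,0,-16],"delta_rot":[0,0,0]}
    - {"grip":0,"offset":[2,0,-24],"delta_rot":[0,0,0]}
    - {"grip":0,"offset":[2,0,-28],"delta_rot":[0,0,0]}
    - {"grip":0,"offset":[2,0,-28],"delta_rot":[0,0,0]}

```text
t: 3.72
position: [510.9, 259.1, 75.0]
tcp_rot: [0.186, 0.982, 0.0, 0.001]
wrist_force: [1.5, 0.6, 5.6]
width: -0.001
```

```bash
python3 - <<'E'
from h import *
b=lever("side"); lever("top")
E
```

```text
lever 540 [ 0.381 90.184]
ball along/lat/z 143 117.0 -0.0 112.0
[510.9 259.2  75.5] 3.7667 [0.1 0.4 5.4]
lever 361 [ 0.385 91.02 ]
ball along/lat/z 138 120.0 -26.0 119.0
[510.8 259.2  75.8] 3.8167 [ 0.1 -0.4  4.9]
```

>>> servo_tool:
  moves:
    - {"grip":0,"offset":[0,0,-4],"delta_rot":[0,0,0]}
    - {"grip":0,"offset":[0,0,-5],"delta_rot":[0,0,0]}
    - {"grip":0,"offset":[0,0,-5],"delta_rot":[0,0,0]}
    - {"grip":0,"offset":[0,0,-5],"delta_rot":[0,0,0]}
    - {"grip":0,"offset":[0,0,-5],"delta_rot":[0,0,0]}
    - {"grip":0,"offset":[0,0,-5],"delta_rot":[0,0,0]}
    - {"grip":0,"offset":[0,0,-5],"delta_rot":[0,0,0]}
    - {"grip":0,"offset":[0,0,-5],"delta_rot":[0,0,0]}
    - {"grip":0,"offset":[0,0,-5],"delta_rot":[0,0,0]}
    - {"grip":0,"offset":[0,0,-5],"delta_rot":[0,0,0]}
    - {"grip":0,"offset":[0,0,-5],"delta_rot":[0,0,0]}
    - {"grip":0,"offset":[0,0,-5],"delta_rot":[0,0,0]}
    - {"grip":0,"offset":[0,0,-5],"delta_rot":[0,0,0]}
    - {"grip":0,"offset":[0,0,-5],"delta_rot":[0,0,0]}
    - {"grip":0,"offset":[0,0,-5],"delta_rot":[0,0,0]}
    - {"grip":0,"offset":[0,0,-5],"delta_rot":[0,0,0]}

```text
t: 5.15
position: [511.2, 259.2, 71.4]
tcp_rot: [0.186, 0.982, 0.0, 0.001]
wrist_force: [-0.0, -0.2, 5.5]
width: -0.001
```

```bash
python3 - <<'E'
from h import *
b=lever("side"); a=lever("top")
cv2.imwrite("pics/s5.png",cv2.resize(b["image"][200:440,160:480,::-1],(800,600)))
E
```

```text
lever 539 [ 0.421 85.818]
ball along/lat/z 159 118.0 -133.0 81.0
[511.2 259.2  71.4] 5.2 [0.1 0.2 6.4]
lever 366 [ 0.426 86.018]
ball along/lat/z 146 120.0 -145.0 85.0
[511.2 259.2  71.4] 5.25 [ 0.4 -0.3  5.1]
```

View pics/s5.png

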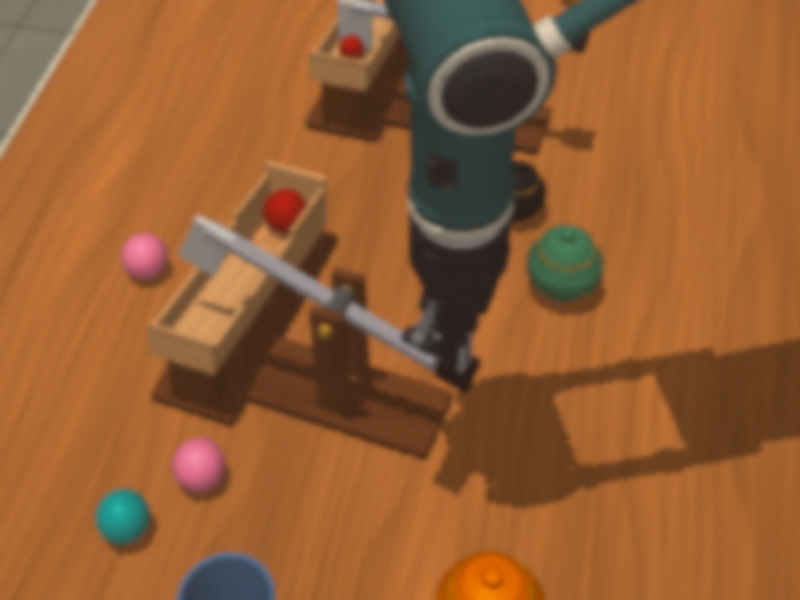

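The ball lies in the tray (crop 285,210; about 140 mm downhill) with the lever still held. Next I release slowly, retracing the path.

>>> servo_tool:
  moves:
    - {"grip":0,"offset":[0,0,0],"delta_rot":[0,0,0]}
    - {"grip":0,"offset":[0,0,0],"delta_rot":[0,0,0]}
    - {"grip":0,"offset":[-1,0,8],"delta_rot":[0,0,0]}
    - {"grip":0,"offset":[-2,0,17],"delta_rot":[0,0,0]}
    - {"grip":0,"offset":[-3,0,26],"delta_rot":[0,0,0]}
    - {"grip":0,"offset":[-4,0,35],"delta_rot":[0,0,0]}
    - {"grip":0,"offset":[-6,1,44],"delta_rot":[0,0,0]}
    - {"grip":0,"offset":[-6,1,54],"delta_rot":[0,0,0]}
    - {"grip":0,"offset":[-6,1,70],"delta_rot":[0,0,0]}
    - {"grip":0,"offset":[-6,1,95],"delta_rot":[0,0,0]}
    - {"grip":0,"offset":[-6,1,120],"delta_rot":[0,0,0]}
    - {"grip":0,"offset":[-6,1,130],"delta_rot":[0,0,0]}
    - {"grip":0,"offset":[-6,1,130],"delta_rot":[0,0,0]}
    - {"grip":0,"offset":[-6,1,130],"delta_rot":[0,0,0]}
    - {"grip":0,"offset":[-6,1,130],"delta_rot":[0,0,0]}
    - {"grip":0,"offset":[-6,1,130],"delta_rot":[0,0,0]}

```text
t: 6.58
position: [502.7, 259.5, 198.3]
tcp_rot: [0.186, 0.982, -0.001, -0.002]
wrist_force: [-0.2, -0.0, 1.0]
width: 0.002
```

```bash
python3 - <<'E'
from h import *
b=lever("side"); a=lever("top")
cv2.imwrite("pics/s6.png",cv2.resize(b["image"][120:440,120:480,::-1],(675,600)))
E
```

```text
lever 494 [-1.90000e-02  1.34243e+02]
ball along/lat/z 158 118.0 -133.0 82.0
[502.9 259.5 198.4] 6.6333 [-0.1 -0.8 -0. ]
lever 384 [-1.00000e-02  1.33793e+02]
ball along/lat/z 144 120.0 -145.0 85.0
[503.1 259.6 198.7] 6.6833 [ 0.5 -0.  -0.1]
```

View pics/s6.png

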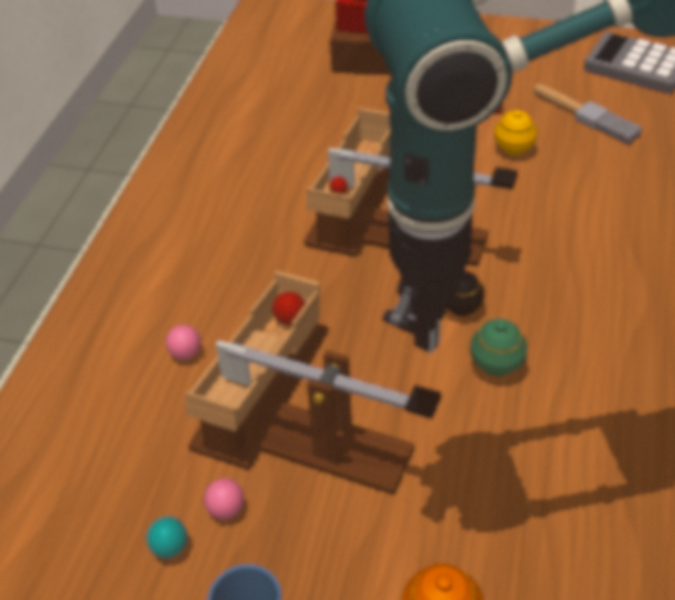

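The lever is back, the gate is shut, the ball is in the tray (288,305), the small ball is still behind its gate (339,186), and the gripper is clear.

```bash
python3 -c "
from rig import robot
print(robot.close_job())"
```

```text
the job is handed in; nothing more can be done
None
```

The larger ball is in its tray and the gate has shut again; I handed the job in at about 6.7 s, and no verdict is reported. I pressed the pad of the left-hand run (the one with the larger red ball) to about 0.40 rad, held it until the ball was in the tray, then let the lever rise slowly and pulled clear.

**Last checks:**
- **Big lever:** slope between -0.01 and -0.02, so it is back at rest.
- **Big ball:** it stayed in the tray, at x about 119 mm and y between -133 and -145 mm. The two cameras differ by 12 mm, but both readings are within limits.
- **Small ball:** in the side view it is still behind its shut gate.
- **Other things:** the jars and the other objects in the side view look undisturbed; I checked that by eye only.
- **Gripper:** it is free of contact, with a wrist force under 1 N.

**Disagreement:** in the pictures the real fingertips sat about 30 mm above the reported TCP. My first press, planned from the TCP, therefore moved the lever only about 0.1 rad. I finished the press by the lever slope seen in the cameras instead.

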